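# Tap a jammed gel tray out of its casting stand

## Task

The gel tray is jammed between the two rubber gaskets of its casting stand. Take the small mallet and, touching the tray with nothing but the mallet, work the tray forward (away from the robot, towards the stop bar) with light taps on the left and right of its near wall in turn, never forcing it with more than about 19 N, until both ends are clear of the gaskets. Then stand the mallet upright on the middle of its rubber mat, leaving the tray lying flat in the stand and the other things where they are.

Things in the scene. Friction and masses are not known exactly. Their poses are not given: they have to be found in the camera images.
- stand: Fixed grey casting stand, 44 mm high. Origin: on the bench, under the jammed tray's centre. x: the way the tray must go (away from the robot, within 0.2 rad), y left, z up. Base plate 8 mm thick, x -60 to 96 mm, y within 108 mm. Guide blocks from x = -40 mm on, 38 mm high, 1.5 mm from the tray on each side. A sprung rubber gasket in a gap in each side grips the tray's rib.
- stand_stop (a point): Middle of the near face of the stop bar, 22 mm high, across the stand's far end (stand x = 82 mm); it leaves the tray 22 mm of travel. Behaviour: one end of the tray can be pushed only some 3 to 5 mm ahead of the other before its corners wedge in the guides; pushed on from there it binds and the force climbs past 20.5 N. Then it is the other side's turn.
- tray: Loose white open tray, 120 (x) by 150 (y) by 34 mm high, walls 5 mm, 0.25 kg. Origin: centre of its underside, 11 mm above the bench, on two free-running steel runners 3 mm high that slide along with it; axes nearly along the stand's; starts within 1 mm of stand x = 0. A rib 14 mm long, 3 mm proud, in the middle of each y end is gripped by a gasket with about 11 N of friction.
- tray_near (a point): Middle of the outer face of the tray's near wall, the wall to tap (tray x = -60 mm, 17 mm above the underside; 20 mm outside the guides). Tap it about 62 mm left and right of here: that end then slides at about 12 to 17 N while the other end stays as a pivot. In the middle it would need over 20.5 N. Once both ribs are out hardly anything resists.
- tray_left (a point): Middle of the tray's left end face (tray x = 0, y = +75 mm, 17 mm above its underside). Its x in the stand's frame is how far that end has come: about 0 at the start, 15 mm when clear of the gasket, 22 mm at the stop bar.
- tray_right (a point): The same on the tray's right end (y = -75 mm).
- mallet: Small hand mallet standing on its white nylon head: head 80 mm long (x, its striking axis; both ends rounded in plan, radius 18 mm), 36 mm wide between flats (y; the flats run 44 mm along x), 40 mm high, with a short wooden knob handle on top, 76 mm high in all (neck 18, knob 28 mm across). 0.2 to 0.4 kg. Origin: centre of its underside, z up. The head can be gripped across its flats from above.
- mallet_mat: Dark rubber mat fixed to the bench left or right of the stand, 130 by 100 by 5 mm, on which the mallet stands at the start. Origin: centre of its underside.
- tip_box: Bystander: pipette-tip box, 122 by 87 by 62 mm, on the other side of the stand from the mallet. Origin under its centre.
- bottle_big: Bystander: bottle with blue cap, 72 mm across, 130 mm high. Origin under its centre.
- bottle_small: Bystander: bottle with blue cap, 52 mm across, 95 mm high. Origin under its centre.
- pot: Bystander: white screw-top pot, 52 mm across, 60 mm high. Origin under its centre.
- beaker: Bystander: glass beaker, 70 mm across, 90 mm high. Origin under its centre.
- comb: Bystander: grey gel comb lying flat between the robot and the stand, 27 by 130 by 8 mm, long along y. Origin under its back bar.
- tube_rack: Bystander: tube rack, 60 by 140 by 52 mm, beyond the stand. Origin under its centre.
There are look-alikes about, which are no part of the job. There is more than one size of the mallet_mat; the job needs the smaller.

How it is judged:
On the way, in this order (a step that is already met when the one before it is completed fails the run):
1. the mallet is lifted off its mat (z of mallet in the frame of mallet_mat above 0.015 m), for 0.1 s.
2. both ends of the tray are clear of the gaskets (x of each of tray_left, tray_right in the frame of stand above 0.0145 m), for 0.2 s.
At the end, for the whole second after the job is handed in: Both ends of the tray stand at least 14.5 mm along the stand's x axis (clear of the gaskets), the tray lies flat on the base plate; the mallet stands upright at rest on its mat, its centre within 30 mm of the mat's centre (all of step 2 and angle between tray's own z axis and vertical below 0.05 rad and z of tray in the frame of stand below 0.015 m and horizontal distance between mallet and mallet_mat below 0.03 m and angle between mallet's own z axis and vertical below 0.1 rad and height (world z) of mallet below 0.009 m and linear speed of each of mallet, tray below 0.02 m/s); the robot touches nothing.
It fails at once if the mallet presses on the tray with more than 20.5 N (contact force between mallet and tray above 20.5 N).
It fails at once if the gripper or arm pushes the tray itself (contact force between any of the fingers, the arm and tray above 1 N).
It fails at once if the stand is struck with more than 20.5 N (contact force between any of mallet, the arm and stand above 20.5 N).
It fails at once if a bystander is shifted by more than 20 mm (distance of any of tip_box, bottle_big, bottle_small, pot, beaker, comb, tube_rack from where it was at the start of the episode above 0.02 m).
It also fails if it takes over 67 s, if anything falls off the work surface, if the arm or the gripper's body presses on something with over 40 N, if the wrist force passes 120 N, or if a joint passes its speed limit or range.

## Robot

A 7-joint arm with a two-finger parallel gripper is mounted at the origin on the work surface. World frame = base frame: x ahead of the robot, y to its left, z up, the work surface at z = 0. Lengths are in m, angles in rad, forces in N, time in s.
With the tool pointing down it reaches from about 0.425 to 0.95 m from the base axis. Payload 4.7 kg.
Tool frame: the origin (TCP) lies between the finger pads; the fingertips stand 8 mm ahead of it and the grasp point (between the pads) lies 11 mm behind it; z points along the fingers, y is the line along which they close (so a half turn about z gives the same grasp; the last joint's range is limited). The gripper opens to 85 mm and grips with 20 to 120 N. Pads are 22 mm wide; open, the fingers measure 114 mm over their backs; the gripper's body (76 mm by 85 mm) begins 54 mm behind the grasp point. The pads swing forward as they close: fully open they stand 13 mm farther back than shut.
Start: joints at [-0.029, 0.469, -0.049, 1.532, 0.024, 1.141, -0.082], TCP at [0.675, 0, 0.239] pointing down, gripper open.
Joint ranges: [-2.59, 2.59], [-0.33, 1.99], [-1.39, 1.29], [0.1, 2.45], [-1.04, 4.18], [0.21, 1.99], [-2.66, 2.66]. Speed limits (rad/s): [2.57, 2.57, 3.14, 3.14, 3.14, 3.14, 3.14].

## Interface

Orientations are given as a unit quaternion [x, y, z, w].
In Python, from plant import * gives the robot as it stands. The module is installed in compiled form; this text tells all that it offers.
- The arm moves only by the tool apply_moves, never from a script. Its argument "targets" is a list of rows, each an object with "translation": the shift along the world's x, y, z in units of 30 mm (1.0 is 30 mm), a list of three; "turn": the turn, a rotation vector about the world's x, y, z in units of 5 degrees (1.0 is 5 degrees), a list of three; "hand": the finger opening in mm, from 0 to 85.4. A call has 1 to 20 rows; each row is the pose to reach, as a shift and turn from the pose commanded when the call began; what a row does not reach only later rows make up. A row lasts 1/12 s, in which the tool goes at most 41.7 mm and 7.16 degrees, less where a joint would pass 70% of its speed; a pose out of reach is approached as far as the arm can. A call with a gripper value outside its range is refused whole. The fingers move at their own pace and stop on an object; the grip force is fixed at half the most. Time passes only in rows, so rows that repeat a pose let the fingers close. It gives the time, the measured TCP pose, the force, the opening and the grip force at its end, in the units of the state.
- state(): the state, without advancing time (a new reading comes with each control period).
- snapshot(name): name is "scene" or "side" or "wrist"; returns the picture (480x640x3 uint8, blue, green, red); there is no depth.
- get_calibration(name): a dict with "mtx" (3x3 intrinsics, pixels), "cam_to_world" (4x4, takes a point from camera to world coordinates). Camera axes: x right, y up, looking along -z (the intrinsics and any distortion apply to the point x, -y, -z); pixel columns grow to the right and rows downward; lengths in m; the calibration is good to about 2 mm. A picture is of the moment at which its call begins: read the wrist's pose just before it. get_calibration takes no time and is no camera call; for the wrist camera it gives the pose at the moment of the call.
- job_done(): hands the job in; it is judged then, once.
Trained networks look in the newest picture that a camera, given by its name, has taken for a name from the list of things; names that differ only in an ending like _2 or _b are one class to them, and where a whole thing is asked for, a point or a joint stands for the part that bears it (a point fixed in the world has none). Each returns a list of dicts, best first, with "p" (0 to 1); they miss things now and then, are a little off and sometimes report something else, mostly with a low value. They report only what shows in the picture. A call takes as long as a camera call. They do not tell look-alikes from the thing itself.
- regions_of(camera, target): "region" (480x640 bool, what is visible of it) and "point" ([row, column] in pixels, amid what is visible of it).
- landmark_of(camera, target): "point" ([row, column] in pixels: a listed point, or the origin of a listed thing).
The state is a dict: "time": time; "q": joint angles; "joint_velocities": joint speeds; "effort": joint torques, N m; "tool_pos": TCP position; "tcp_rot": TCP orientation; "contact_force": force on the tool from outside, world axes, zero at the start; "torque": the same for the moment, N m; "width": finger opening in m; "finger_force": force on a finger pad.
Only numpy, scipy, OpenCV 4.12 (cv2) and the standard library are available. Lean on these libraries where they do the work, as an engineer would, in place of code of your own. Each camera call takes 0.05 s, during which the arm holds its last target. There are 200 camera calls.

## Working session

There is one attempt and no reset: what is moved stays moved. The work goes in short steps, Python scripts to look and compute and a tool call to move; the robot and the scene stay as the last step left them, time stands still between calls to the robot, and variables do not carry over. Pictures are saved under pics/ and viewed, at most 10 in all, crops included, and the job is handed in when it is done.

Besides the shell and the picture viewer there is one more tool, called after "Request:" in YAML: its name, and indented under it one key for each argument. apply_moves: Moves the arm, as the interface text tells. Its arguments: {"type":"object","properties":{"targets":{"type":"array"}},"required":["targets"]}

```bash
mkdir -p pics; cat > h.py <<'E'
from plant import *
import numpy as np, cv2
def ray(cam,p,cal=None):
    c=cal or get_calibration(cam); M=np.array(c["mtx"]);T=np.array(c["cam_to_world"])
    v=np.linalg.inv(M)@[p[1],p[0],1]; d=T[:3,:3]@[v[0],-v[1],-v[2]]
    return T[:3,3],d/np.linalg.norm(d)
def atz(cam,p,z,cal=None):
    o,d=ray(cam,p,cal); return o+d*(z-o[2])/d[2]
def tri(r):
    A=0;b=0
    for o,d in r:
        P=np.eye(3)-np.outer(d,d);A=A+P;b=b+P@o
    return np.linalg.solve(A,b)
def proj(cam,X,cal=None):
    c=cal or get_calibration(cam);M=np.array(c["mtx"]);T=np.array(c["cam_to_world"])
    p=T[:3,:3].T@(np.array(X)-T[:3,3]);u=M@[p[0],-p[1],-p[2]];return u[1]/u[2],u[0]/u[2]
E
python3 - <<'E'
from h import *
np.set_printoptions(precision=4,suppress=True)
ims={c:snapshot(c) for c in("scene","side","wrist")}
for c in ims: cv2.imwrite(f"pics/{c}0.png",ims[c])
cv2.imwrite("pics/both0.png",cv2.resize(np.vstack([ims["scene"],ims["side"]]),(400*1,600)))
for c in ims: print(c,get_calibration(c)["cam_to_world"])
H=dict(stand=0,stand_stop=.019,tray=.011,tray_near=.028,tray_left=.028,tray_right=.028,mallet=.005,mallet_mat=0)
for t in H:
    for c in ("scene","side"):
        for r in landmark_of(c,t)[:3]: print(t,c,round(r["p"],2),np.round(r["point"]),atz(c,r["point"],H[t]))
print(state())
E
```

```text
scene [[ 0.6952 -0.4705  0.5435  1.0514]
 [ 0.7188  0.4568 -0.524  -0.4381]
 [-0.0017  0.755   0.6557  0.6867]
 [ 0.      0.      0.      1.    ]]
side [[-0.9355  0.219  -0.2773  0.2357]
 [-0.353  -0.6134  0.7065  0.8359]
 [-0.0154  0.7588  0.6511  0.7599]
 [ 0.      0.      0.      1.    ]]
wrist [[ 1.     -0.001   0.001   0.6755]
 [ 0.0007  0.9632  0.2689  0.0675]
 [-0.0012 -0.2689  0.9632  0.3731]
 [ 0.      0.      0.      1.    ]]
stand side 0.63 [249. 289.] [0.5997 0.0413 0.    ]
stand_stop scene 0.72 [326. 155.] [ 0.4569 -0.291   0.019 ]
stand_stop scene 0.62 [303. 355.] [0.6793 0.0229 0.019 ]
stand_stop side 0.86 [236. 261.] [0.6834 0.0376 0.019 ]
stand_stop side 0.73 [304. 209.] [0.6891 0.2972 0.019 ]
stand_stop side 0.66 [242. 312.] [0.5453 0.0161 0.019 ]
tray scene 0.86 [288. 329.] [0.6109 0.0209 0.011 ]
tray scene 0.17 [264. 310.] [0.5312 0.0403 0.011 ]
tray side 0.97 [245. 292.] [0.5941 0.033  0.011 ]
tray side 0.17 [235. 262.] [0.6876 0.0247 0.011 ]
tray_near scene 0.57 [264. 310.] [0.5454 0.0289 0.028 ]
tray_near scene 0.38 [205. 355.] [0.4661 0.258  0.028 ]
tray_near 
[... 653 characters left out ...]
 ]
mallet_mat side 0.96 [333. 312.] [0.4477 0.2798 0.    ]
mallet_mat side 0.55 [429. 375.] [0.2677 0.4419 0.    ]
mallet_mat side 0.21 [305. 210.] [ 0.6983  0.2865 -0.    ]
{'time': 0.95, 'q': array([-0.0289,  0.4686, -0.0486,  1.5325,  0.0241,  1.141 , -0.0823]), 'joint_velocities': array([ 0.001 ,  0.0007,  0.0007,  0.0014,  0.0005, -0.0008, -0.0015]), 'effort': array([  0.0006, -51.0163,  -0.0456, -23.8014,   0.0111,   0.0009,
        -0.    ]), 'tool_pos': array([0.675 , 0.    , 0.2393]), 'tcp_rot': array([0.7071, 0.7071, 0.    , 0.    ]), 'contact_force': array([-0.3022,  0.117 ,  0.7646]), 'torque': array([-0.0281,  0.0529, -0.0113]), 'finger_force': 0.0, 'width': 0.08558985105035535}
```

View pics/scene0.png

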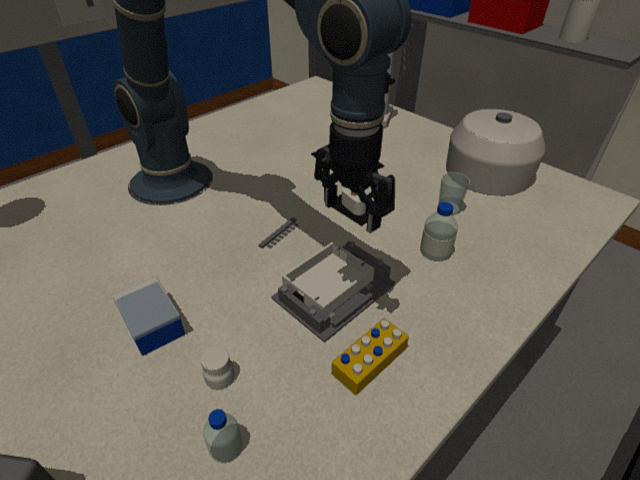

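View pics/side0.png

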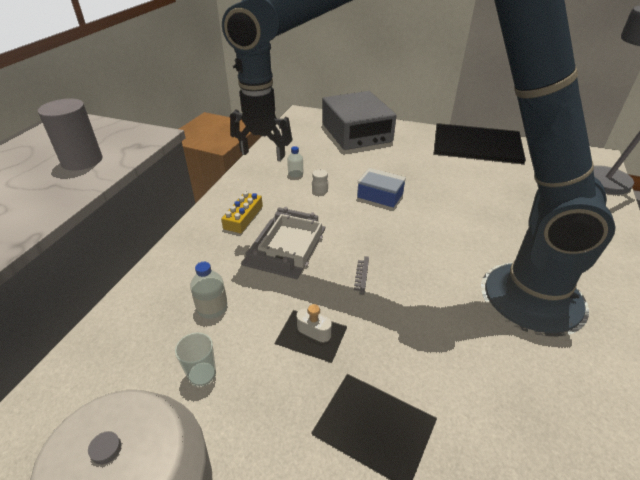

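Scene: the tray is in the stand near (290,330), with the mallet half hidden behind the gripper at (205,355). In side there are three dark mats: a small one at (335,312) carrying the mallet, a bigger one at (425,375), and one at (143,478). The smaller one under the mallet fits. I'll confirm it with the wrist camera, and look at the stand first.

```bash
python3 - <<'E'
from h import *
np.set_printoptions(precision=4,suppress=True)
cv2.imwrite("pics/m.png",cv2.resize(cv2.imread("pics/side0.png")[280:480,240:460],None,fx=2.7,fy=2.7,interpolation=cv2.INTER_CUBIC))
H=dict(stand=0,stand_stop=.019,tray=.011,tray_near=.028,tray_left=.028,tray_right=.028)
for t in H:
    for r in landmark_of("wrist",t)[:3]: print(t,round(r["p"],2),np.round(r["point"]),atz("wrist",r["point"],H[t]))
E
```

```text
stand_stop 0.6 [172. 330.] [0.6866 0.0302 0.019 ]
tray_near 0.61 [175. 148.] [0.5405 0.0289 0.028 ]
tray_left 0.6 [ 76. 210.] [0.595  0.1027 0.028 ]
tray_right 0.56 [269. 228.] [ 0.6001 -0.051   0.028 ]
```

View pics/wrist0.png

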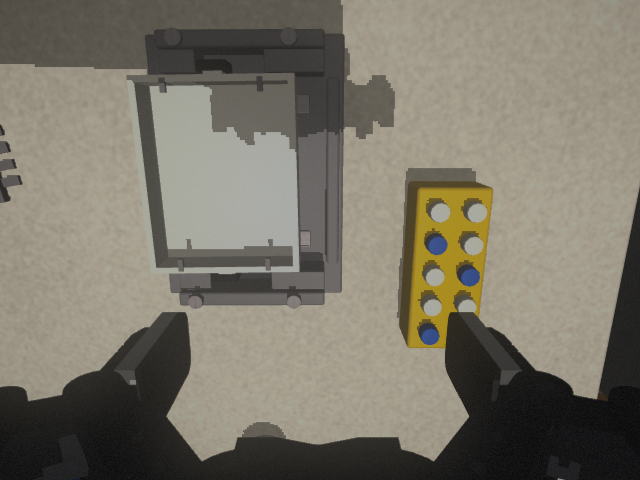

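View pics/m.png

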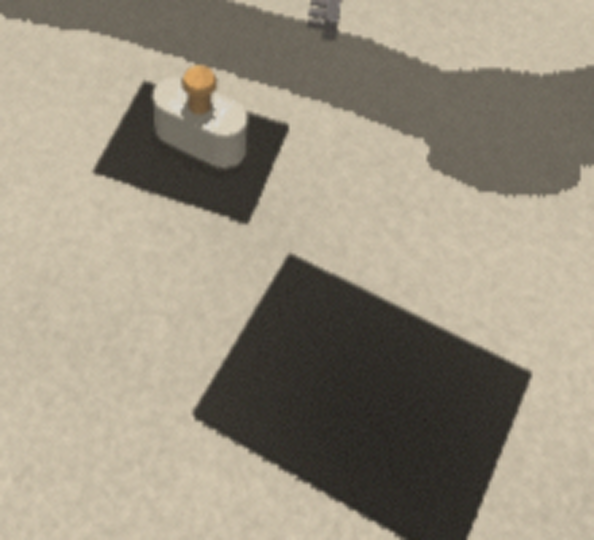

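Request:
apply_moves:
  targets:
    - {"translation": [-1,0.7,0.3],"turn": [0,0,0],"hand": 85}
    - {"translation": [-2,1.4,0.6],"turn": [0,0,0],"hand": 85}
    - {"translation": [-3,2.1,1],"turn": [0,0,0],"hand": 85}
    - {"translation": [-4,3,1],"turn": [0,0,0],"hand": 85}
    - {"translation": [-4,3,1],"turn": [0,0,0],"hand": 85}
    - {"translation": [-4,3,1],"turn": [0,0,0],"hand": 85}
    - {"translation": [-4,3,1],"turn": [0,0,0],"hand": 85}

```text
time: 1.83
tool_pos: [0.5553, 0.0897, 0.2697]
tcp_rot: [0.707, 0.707, 0.0, 0.001]
contact_force: [0.4, -2.0, -0.2]
width: 0.0848
finger_force: 0.0
```

Wrist view: the tray's near rim runs from (128,76) to (152,271) and its far rim lies at column 298; the stop bar is at column ~330. The crop confirms that the mallet stands on the smaller mat.

```bash
python3 - <<'E'
from h import *
np.set_printoptions(precision=4,suppress=True)
im=snapshot("wrist");cal=get_calibration("wrist");cv2.imwrite("pics/w1.png",im)
np.savez("cal1.npz",**cal)
H=dict(stand=0,stand_stop=.019,tray=.011,tray_near=.028,tray_left=.028,tray_right=.028)
for t in H:
    for r in landmark_of("wrist",t)[:2]: print(t,round(r["p"],2),np.round(r["point"]),atz("wrist",r["point"],H[t]))
r=regions_of("wrist","tray")
if r:
    m=(r[0]["region"]*255).astype(np.uint8);c=max(cv2.findContours(m,0,2)[0],key=cv2.contourArea)
    b=cv2.boxPoints(cv2.minAreaRect(c));print(b)
    print([atz("wrist",(q[1],q[0]),.045) for q in cv2.approxPolyDP(c,8,True)[:,0]])
E
```

```text
stand 0.56 [332. 535.] [ 0.7816 -0.0512  0.    ]
stand_stop 0.67 [266. 449.] [0.6803 0.0272 0.019 ]
tray 0.95 [264. 363.] [0.5998 0.027  0.011 ]
tray_near 0.82 [270. 297.] [0.5378 0.0268 0.028 ]
tray_left 0.56 [191. 362.] [0.5958 0.1005 0.028 ]
tray_right 0.74 [343. 363.] [ 0.6003 -0.0472  0.028 ]
[[295. 186.]
 [438. 186.]
 [438. 353.]
 [295. 353.]]
[array([0.6552, 0.1051, 0.045 ]), array([0.539 , 0.1043, 0.045 ]), array([ 0.5408, -0.0469,  0.045 ]), array([ 0.6588, -0.0438,  0.045 ])]
```

View pics/w1.png

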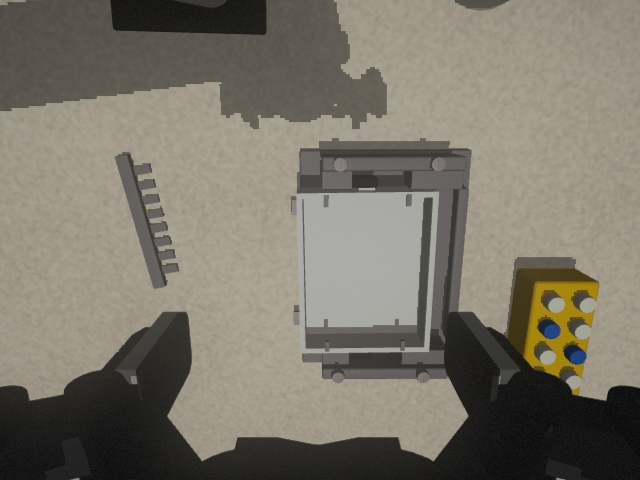

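Request:
apply_moves:
  targets:
    - {"translation": [-0.5,1,0],"turn": [0,0,0],"hand": 85}
    - {"translation": [-1,2,0],"turn": [0,0,0],"hand": 85}
    - {"translation": [-1.5,3,0],"turn": [0,0,0],"hand": 85}
    - {"translation": [-2,4,0],"turn": [0,0,0],"hand": 85}
    - {"translation": [-2.5,5,0],"turn": [0,0,0],"hand": 85}
    - {"translation": [-3,6,0],"turn": [0,0,0],"hand": 85}
    - {"translation": [-3.2,6.6,0],"turn": [0,0,0],"hand": 85}
    - {"translation": [-3.2,6.6,0],"turn": [0,0,0],"hand": 85}
    - {"translation": [-3.2,6.6,0],"turn": [0,0,0],"hand": 85}
    - {"translation": [-3.2,6.6,0],"turn": [0,0,0],"hand": 85}

```text
time: 3.07
tool_pos: [0.4597, 0.2869, 0.2692]
tcp_rot: [0.708, 0.707, -0.0, 0.0]
contact_force: [1.3, -0.6, -0.3]
width: 0.0848
finger_force: 0.0
```

The tray's near wall is at columns 295–300, rows 190–353; the comb at columns 120–180 stays clear behind it. Now the mallet.

```bash
cat > mm.py <<'E'
from h import *
np.set_printoptions(precision=4,suppress=True)
import sys
im=snapshot("wrist");cal=get_calibration("wrist");cv2.imwrite(f"pics/{sys.argv[1]}.png",im)
for t,z in (("mallet",.045),("mallet_mat",.005)):
    for r in landmark_of("wrist",t)[:2]: print(t,round(r["p"],2),r["point"],atz("wrist",r["point"],z-(.04 if t=="mallet" else .005)))
    for r in regions_of("wrist",t)[:2]:
        m=(r["region"]*255).astype(np.uint8);c=max(cv2.findContours(m,0,2)[0],key=cv2.contourArea)
        w=np.array([atz("wrist",(q[1],q[0]),z)[:2]*1000 for q in c[:,0].astype(float)],np.float32)
        print(t,r["p"],"rect mm",cv2.minAreaRect(w),"pix",cv2.boundingRect(c))
E
python3 mm.py w2
```

```text
mallet 0.78 [214.5, 301.5] [0.4458 0.2719 0.005 ]
mallet 0.23 [399.8, 253.5] [0.3919 0.0699 0.005 ]
mallet 0.76 rect mm ((446.3512878417969, 274.6877746582031), (46.773590087890625, 79.99637603759766), 81.200439453125) pix (254, 191, 93, 58)
mallet_mat 0.88 [205.0, 302.5] [0.4465 0.2804 0.    ]
mallet_mat 0.8 [23.1, 95.6] [0.272  0.4377 0.    ]
mallet_mat 0.97 rect mm ((449.11236572265625, 283.4081726074219), (99.7530746459961, 129.77842712402344), 88.51056671142578) pix (235, 147, 143, 108)
mallet_mat 0.86 rect mm ((275.5873718261719, 416.70989990234375), (106.52372741699219, 170.49729919433594), 79.6787338256836) pix (0, 0, 206, 130)
```

View pics/w2.png

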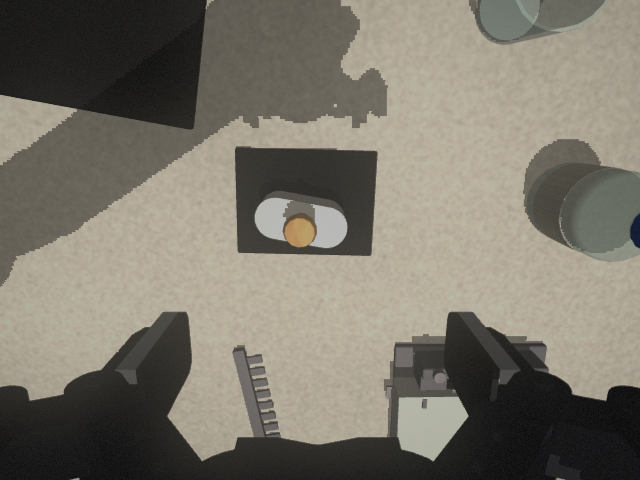

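The mallet head sits at pixels (255–347, 190–248), tilted about −9°, on the 130×100 mat at (236–377, 148–255). The next mat, at (100,50), measures about 170 mm, so it is the look-alike. I'll refine the head pose and measure its height from two views.

```bash
python3 - <<'E'
from h import *
np.set_printoptions(precision=4,suppress=True)
im=cv2.imread("pics/w2.png");cal=get_calibration("wrist");S=cv2.imread("pics/side0.png")
m=np.zeros((480,640),np.uint8);m[185:252,250:352]=(im[185:252,250:352].min(2)>150)*255
m=cv2.morphologyEx(m,cv2.MORPH_OPEN,np.ones((3,3)))
c=np.vstack(cv2.findContours(m,0,2)[0])
w=np.array([atz("wrist",(q[1],q[0]),.045)[:2]*1000 for q in c[:,0].astype(float)],np.float32)
print("head",cv2.minAreaRect(w),cv2.boundingRect(c))
def org(I,a,b,cc,d):
    k=I[a:b,cc:d].astype(int);q=(k[...,2]-k[...,0])>55
    r,s=np.nonzero(q);return r.mean()+a,s.mean()+cc,len(r)
o1=org(im,190,260,240,360);o2=org(S,295,350,290,340);print(o1,o2)
print("knob",tri([ray("wrist",o1[:2]),ray("side",o2[:2])]))
for t in["mallet_mat"]:
    print(tri([ray("wrist",landmark_of("wrist",t)[0]["point"]),ray("side",landmark_of("side",t)[0]["point"])]))
r=regions_of("wrist","mallet_mat")[0]["region"];s=regions_of("side","mallet")
print(s[0]["point"] if s else 0)
E
```

```text
head ((446.2355041503906, 273.4876403808594), (35.513282775878906, 78.9828109741211), 79.07079315185547) (255, 198, 92, 50)
(np.float64(232.0442857142857), np.float64(299.31714285714287), 700) (np.float64(309.212962962963), np.float64(313.3611111111111), 108)
knob [0.4465 0.2717 0.0693]
[0.4466 0.2816 0.0028]
[324.5, 315.6]
```

Request:
apply_moves:
  targets:
    - {"translation": [-0.1,-0.1,-0.4],"turn": [0,0,1.4],"hand": 85}
    - {"translation": [-0.2,-0.2,-0.8],"turn": [0,0,2.8],"hand": 85}
    - {"translation": [-0.3,-0.3,-1.2],"turn": [0,0,4.2],"hand": 85}
    - {"translation": [-0.4,-0.4,-1.6],"turn": [0,0,5.6],"hand": 85}
    - {"translation": [-0.43,-0.5,-2],"turn": [0,0,7],"hand": 85}
    - {"translation": [-0.43,-0.5,-2.4],"turn": [0,0,8.4],"hand": 85}
    - {"translation": [-0.43,-0.5,-2.8],"turn": [0,0,9.8],"hand": 85}
    - {"translation": [-0.43,-0.5,-3.2],"turn": [0,0,11.2],"hand": 85}
    - {"translation": [-0.43,-0.5,-3.6],"turn": [0,0,12.6],"hand": 85}
    - {"translation": [-0.43,-0.5,-4],"turn": [0,0,14],"hand": 85}
    - {"translation": [-0.43,-0.5,-4.5],"turn": [0,0,15.4],"hand": 85}
    - {"translation": [-0.43,-0.5,-5],"turn": [0,0,15.8],"hand": 85}
    - {"translation": [-0.43,-0.5,-5],"turn": [0,0,15.8],"hand": 85}
    - {"translation": [-0.43,-0.5,-5],"turn": [0,0,15.8],"hand": 85}
    - {"translation": [-0.43,-0.5,-5],"turn": [0,0,15.8],"hand": 85}

```text
time: 4.77
tool_pos: [0.4466, 0.2734, 0.1201]
tcp_rot: [0.096, 0.995, 0.0, 0.0]
contact_force: [0.1, 0.6, 0.4]
width: 0.0852
finger_force: 0.0
```

```bash
python3 mm.py w3; python3 - <<'E'
from h import *
s=state();print(s["tool_pos"],s["tcp_rot"],s["q"])
im=cv2.imread("pics/w3.png")
c=im[100:480,120:520];cv2.imwrite("pics/w3c.png",c)
E
```

```text
mallet 0.88 [241.2, 316.4] [0.4472 0.2726 0.005 ]
mallet 0.69 rect mm ((444.0693359375, 274.0025939941406), (36.06161117553711, 83.64910125732422), 79.27671813964844) pix (282, 173, 73, 158)
mallet_mat 0.81 rect mm ((350.0345458984375, 407.16552734375), (114.78424072265625, 18.575265884399414), 79.03807067871094) pix (424, 0, 216, 40)
mallet_mat 0.79 rect mm ((448.31268310546875, 283.188720703125), (99.82384490966797, 129.80270385742188), 88.56808471679688) pix (231, 116, 197, 232)
[0.44647607 0.27335525 0.1201077 ] [9.59435331e-02 9.95386487e-01 4.13334427e-04 6.40240036e-04] [-0.28028982  0.40310587 -0.43543048  1.991205    0.2346374   0.793808
  0.52817478]
```

View pics/w3.png

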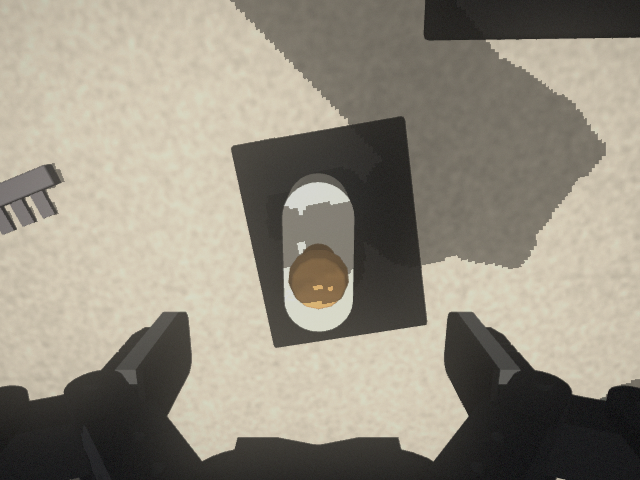

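The head is centred between the fingers at (318,255) and aligned. Descend and grip.

Request:
apply_moves:
  targets:
    - {"translation": [0,0,-0.8],"turn": [0,0,0],"hand": 85}
    - {"translation": [0,0,-1.6],"turn": [0,0,0],"hand": 85}
    - {"translation": [0,0,-2.4],"turn": [0,0,0],"hand": 85}
    - {"translation": [0,0,-3],"turn": [0,0,0],"hand": 85}
    - {"translation": [0,0,-3.34],"turn": [0,0,0],"hand": 85}
    - {"translation": [0,0,-3.34],"turn": [0,0,0],"hand": 85}
    - {"translation": [0,0,-3.34],"turn": [0,0,0],"hand": 30}
    - {"translation": [0,0,-3.34],"turn": [0,0,0],"hand": 30}
    - {"translation": [0,0,-3.34],"turn": [0,0,0],"hand": 30}
    - {"translation": [0,0,-3.34],"turn": [0,0,0],"hand": 30}
    - {"translation": [0,0,-3.34],"turn": [0,0,0],"hand": 30}
    - {"translation": [0,0,-3.34],"turn": [0,0,0],"hand": 30}
    - {"translation": [0,0,-3.34],"turn": [0,0,0],"hand": 30}
    - {"translation": [0,0,-3.34],"turn": [0,0,0],"hand": 30}

```text
time: 6.18
tool_pos: [0.447, 0.2738, 0.0204]
tcp_rot: [0.096, 0.995, 0.001, 0.001]
contact_force: [0.2, 0.1, 7.4]
width: 0.0353
finger_force: 61.3
```

Request:
apply_moves:
  targets:
    - {"translation": [0,0,0.7],"turn": [0,0,0],"hand": 30}
    - {"translation": [0,0,1.4],"turn": [0,0,0],"hand": 30}
    - {"translation": [0,0,2],"turn": [0,0,0],"hand": 30}
    - {"translation": [0.1,-0.6,2],"turn": [0,0,0.3],"hand": 30}
    - {"translation": [0.3,-1.4,2],"turn": [0,0,0.6],"hand": 30}
    - {"translation": [0.5,-2.2,2],"turn": [0,0,0.9],"hand": 30}
    - {"translation": [0.7,-3,2],"turn": [0,0,1.2],"hand": 30}
    - {"translation": [0.9,-3.8,2],"turn": [0,0,1.6],"hand": 30}
    - {"translation": [1.1,-4.6,2],"turn": [0,0,2],"hand": 30}
    - {"translation": [1.2,-5.4,2],"turn": [0,0,2.5],"hand": 30}
    - {"translation": [1.2,-6,2],"turn": [0,0,2.5],"hand": 30}
    - {"translation": [1.2,-6.2,2],"turn": [0,0,2.5],"hand": 30}
    - {"translation": [1.2,-6.2,1.4],"turn": [0,0,2.5],"hand": 30}
    - {"translation": [1.2,-6.2,0.9],"turn": [0,0,2.5],"hand": 30}
    - {"translation": [1.2,-6.2,0.5],"turn": [0,0,2.5],"hand": 30}
    - {"translation": [1.2,-6.2,0.43],"turn": [0,0,2.5],"hand": 30}
    - {"translation": [1.2,-6.2,0.43],"turn": [0,0,2.5],"hand": 30}
    - {"translation": [1.2,-6.2,0.43],"turn": [0,0,2.5],"hand": 30}
    - {"translation": [1.2,-6.2,0.43],"turn": [0,0,2.5],"hand": 30}

```text
time: 7.77
tool_pos: [0.4826, 0.0876, 0.0328]
tcp_rot: [-0.013, 1.0, 0.0, 0.001]
contact_force: [-0.3, -0.1, -2.9]
width: 0.0352
finger_force: 60.7
```

```bash
cat > tr.py <<'E'
from h import *
np.set_printoptions(precision=4,suppress=True)
import sys
s=state();print(s["tool_pos"],s["contact_force"])
for c in("side","scene"): cv2.imwrite(f"pics/{sys.argv[1]}{c}.png",snapshot(c))
H=dict(tray_left=.028,tray_right=.028,mallet=.018)
for t in H:
    for c in("side","scene"):
        for r in landmark_of(c,t)[:1]: print(t,c,round(r["p"],2),np.round(r["point"],1),atz(c,r["point"],H[t]))
E
python3 tr.py a; python3 -c "
import cv2
cv2.imwrite('pics/ac.png',cv2.resize(cv2.imread('pics/aside.png')[180:300,220:380],None,fx=4,fy=4))"
```

```text
[0.4826 0.0876 0.0328] [-0.2604 -0.0743 -2.9307]
tray_left side 0.64 [258.3 279.9] [0.5954 0.1101 0.028 ]
tray_left scene 0.61 [264.7 353.8] [0.6107 0.0949 0.028 ]
tray_right side 0.78 [223.3 297. ] [ 0.6079 -0.0368  0.028 ]
tray_right scene 0.58 [297.3 299. ] [ 0.5981 -0.0523  0.028 ]
mallet side 0.74 [270. 329.] [0.4699 0.0987 0.018 ]
mallet scene 0.92 [241.3 311.4] [0.4831 0.0904 0.018 ]
```

View pics/ac.png

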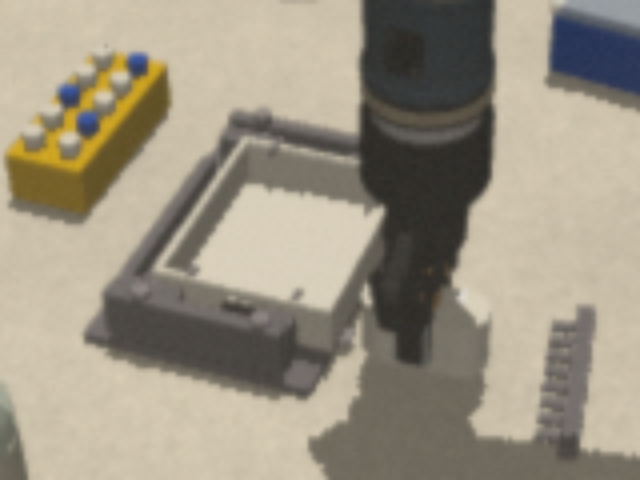

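The mallet hangs behind the left part of the near wall (crop ~(430,300)), just short of it. Approach.

Request:
apply_moves:
  targets:
    - {"translation": [0.1,0,0],"turn": [0,0,0],"hand": 30}
    - {"translation": [0.2,0,0],"turn": [0,0,0],"hand": 30}
    - {"translation": [0.3,0,0],"turn": [0,0,0],"hand": 30}
    - {"translation": [0.33,0,0],"turn": [0,0,0],"hand": 30}
    - {"translation": [0.35,0,0],"turn": [0,0,0],"hand": 30}
    - {"translation": [0.37,0,0],"turn": [0,0,0],"hand": 30}
    - {"translation": [0.39,0,0],"turn": [0,0,0],"hand": 30}
    - {"translation": [0.39,0,0],"turn": [0,0,0],"hand": 30}
    - {"translation": [0.39,0,0],"turn": [0,0,0],"hand": 30}

```text
time: 8.92
tool_pos: [0.4937, 0.087, 0.032]
tcp_rot: [-0.013, 1.0, 0.0, -0.0]
contact_force: [-0.6, 1.1, -2.2]
width: 0.0352
finger_force: 60.7
```

Request:
apply_moves:
  targets:
    - {"translation": [0.02,0,0],"turn": [0,0,0],"hand": 30}
    - {"translation": [0.04,0,0],"turn": [0,0,0],"hand": 30}
    - {"translation": [0.05,0,0],"turn": [0,0,0],"hand": 30}
    - {"translation": [0.05,0,0],"turn": [0,0,0],"hand": 30}

```text
time: 9.25
tool_pos: [0.4954, 0.087, 0.0321]
tcp_rot: [-0.013, 1.0, 0.0, 0.0]
contact_force: [0.5, -0.1, -3.0]
width: 0.0354
finger_force: 60.7
```

Request:
apply_moves:
  targets:
    - {"translation": [0.02,0,0],"turn": [0,0,0],"hand": 30}
    - {"translation": [0.04,0,0],"turn": [0,0,0],"hand": 30}
    - {"translation": [0.04,0,0],"turn": [0,0,0],"hand": 30}

```text
time: 9.5
tool_pos: [0.4967, 0.0871, 0.032]
tcp_rot: [-0.013, 1.0, 0.0, 0.0]
contact_force: [-0.4, -0.3, -2.8]
width: 0.0349
finger_force: 60.7
```

Request:
apply_moves:
  targets:
    - {"translation": [0.02,0,0],"turn": [0,0,0],"hand": 30}
    - {"translation": [0.035,0,0],"turn": [0,0,0],"hand": 30}
    - {"translation": [0.035,0,0],"turn": [0,0,0],"hand": 30}

```text
time: 9.75
tool_pos: [0.4977, 0.0871, 0.0321]
tcp_rot: [-0.013, 1.0, 0.0, 0.0]
contact_force: [-0.6, 0.2, -2.8]
width: 0.035
finger_force: 60.7
```

Request:
apply_moves:
  targets:
    - {"translation": [0.02,0,0],"turn": [0,0,0],"hand": 30}
    - {"translation": [0.035,0,0],"turn": [0,0,0],"hand": 30}
    - {"translation": [0.035,0,0],"turn": [0,0,0],"hand": 30}

```text
time: 10.0
tool_pos: [0.4987, 0.087, 0.032]
tcp_rot: [-0.013, 1.0, 0.0, 0.0]
contact_force: [-0.5, 0.8, -3.3]
width: 0.0354
finger_force: 60.7
```

Request:
apply_moves:
  targets:
    - {"translation": [0.02,0,0],"turn": [0,0,0],"hand": 30}
    - {"translation": [0.035,0,0],"turn": [0,0,0],"hand": 30}
    - {"translation": [0.035,0,0],"turn": [0,0,0],"hand": 30}

```text
time: 10.25
tool_pos: [0.4991, 0.087, 0.0319]
tcp_rot: [-0.013, 1.0, -0.0, -0.001]
contact_force: [-2.1, 0.4, -1.1]
width: 0.0355
finger_force: 60.7
```

Request:
apply_moves:
  targets:
    - {"translation": [0.02,0,0],"turn": [0,0,0],"hand": 30}
    - {"translation": [0.02,0,0],"turn": [0,0,0],"hand": 30}

```text
time: 10.42
tool_pos: [0.4991, 0.087, 0.0318]
tcp_rot: [-0.013, 1.0, -0.0, -0.001]
contact_force: [-4.1, 1.0, -0.7]
width: 0.0352
finger_force: 60.9
```

Request:
apply_moves:
  targets:
    - {"translation": [0.02,0,0],"turn": [0,0,0],"hand": 30}
    - {"translation": [0.02,0,0],"turn": [0,0,0],"hand": 30}

```text
time: 10.58
tool_pos: [0.4991, 0.087, 0.0317]
tcp_rot: [-0.013, 1.0, -0.0, -0.002]
contact_force: [-6.1, 0.0, 0.1]
width: 0.0354
finger_force: 61.0
```

Request:
apply_moves:
  targets:
    - {"translation": [0.02,0,0],"turn": [0,0,0],"hand": 30}
    - {"translation": [0.02,0,0],"turn": [0,0,0],"hand": 30}

```text
time: 10.75
tool_pos: [0.4992, 0.087, 0.0316]
tcp_rot: [-0.013, 1.0, -0.001, -0.002]
contact_force: [-7.0, -0.7, 1.0]
width: 0.0354
finger_force: 61.1
```

Request:
apply_moves:
  targets:
    - {"translation": [0.02,0,0],"turn": [0,0,0],"hand": 30}
    - {"translation": [0.04,0,0],"turn": [0,0,0],"hand": 30}
    - {"translation": [0.04,0,0],"turn": [0,0,0],"hand": 30}

```text
time: 11.0
tool_pos: [0.4992, 0.0869, 0.0314]
tcp_rot: [-0.013, 1.0, -0.001, -0.003]
contact_force: [-9.7, 0.3, 2.7]
width: 0.0347
finger_force: 61.3
```

Request:
apply_moves:
  targets:
    - {"translation": [0.02,0,0],"turn": [0,0,0],"hand": 30}
    - {"translation": [0.035,0,0],"turn": [0,0,0],"hand": 30}
    - {"translation": [0.035,0,0],"turn": [0,0,0],"hand": 30}

```text
time: 11.25
tool_pos: [0.4993, 0.0869, 0.0313]
tcp_rot: [-0.014, 1.0, -0.001, -0.004]
contact_force: [-10.7, 0.8, 4.4]
width: 0.0355
finger_force: 61.4
```

Request:
apply_moves:
  targets:
    - {"translation": [0.02,0,0],"turn": [0,0,0],"hand": 30}
    - {"translation": [0.02,0,0],"turn": [0,0,0],"hand": 30}

```text
time: 11.42
tool_pos: [0.4993, 0.0869, 0.0311]
tcp_rot: [-0.014, 1.0, -0.001, -0.005]
contact_force: [-11.3, 0.9, 4.8]
width: 0.0356
finger_force: 61.5
```

Request:
apply_moves:
  targets:
    - {"translation": [0,0,0.03],"turn": [0,0,0],"hand": 30}
    - {"translation": [0,0,0.06],"turn": [0,0,0],"hand": 30}
    - {"translation": [0,0,0.06],"turn": [0,0,0],"hand": 30}

```text
time: 11.67
tool_pos: [0.4994, 0.0868, 0.0321]
tcp_rot: [-0.014, 1.0, -0.001, -0.005]
contact_force: [-8.6, 1.0, -4.8]
width: 0.0353
finger_force: 60.4
```

Request:
apply_moves:
  targets:
    - {"translation": [0.02,0,0.01],"turn": [0,0,0],"hand": 30}
    - {"translation": [0.02,0,0.01],"turn": [0,0,0],"hand": 30}

```text
time: 11.83
tool_pos: [0.4994, 0.0868, 0.0322]
tcp_rot: [-0.014, 1.0, -0.001, -0.006]
contact_force: [-9.6, 1.8, -3.9]
width: 0.0352
finger_force: 60.4
```

Request:
apply_moves:
  targets:
    - {"translation": [0.02,0,0.01],"turn": [0,0,0],"hand": 30}
    - {"translation": [0.02,0,0.01],"turn": [0,0,0],"hand": 30}

```text
time: 12.0
tool_pos: [0.4994, 0.0868, 0.0322]
tcp_rot: [-0.014, 1.0, -0.001, -0.006]
contact_force: [-10.8, 2.7, -6.0]
width: 0.0352
finger_force: 60.4
```

Request:
apply_moves:
  targets:
    - {"translation": [0.02,0,0],"turn": [0,0,0],"hand": 30}
    - {"translation": [0.03,0,0],"turn": [0,0,0],"hand": 30}
    - {"translation": [0.03,0,0],"turn": [0,0,0],"hand": 30}

```text
time: 12.25
tool_pos: [0.4995, 0.0868, 0.0322]
tcp_rot: [-0.014, 1.0, -0.001, -0.007]
contact_force: [-12.5, 1.3, -2.7]
width: 0.0352
finger_force: 60.6
```

Request:
apply_moves:
  targets:
    - {"translation": [0.02,0,0],"turn": [0,0,0],"hand": 30}
    - {"translation": [0.03,0,0],"turn": [0,0,0],"hand": 30}
    - {"translation": [0.03,0,0],"turn": [0,0,0],"hand": 30}

```text
time: 12.5
tool_pos: [0.5002, 0.087, 0.0322]
tcp_rot: [-0.014, 1.0, -0.001, -0.007]
contact_force: [-13.0, 1.8, -2.2]
width: 0.035
finger_force: 60.6
```

Request:
apply_moves:
  targets:
    - {"translation": [0.02,0,0],"turn": [0,0,0],"hand": 30}
    - {"translation": [0.02,0,0],"turn": [0,0,0],"hand": 30}

```text
time: 12.67
tool_pos: [0.5008, 0.0872, 0.0322]
tcp_rot: [-0.014, 1.0, -0.001, -0.007]
contact_force: [-11.6, 1.9, -2.5]
width: 0.0355
finger_force: 60.6
```

Request:
apply_moves:
  targets:
    - {"translation": [0.02,0,0],"turn": [0,0,0],"hand": 30}
    - {"translation": [0.04,0,0],"turn": [0,0,0],"hand": 30}
    - {"translation": [0.05,0,0],"turn": [0,0,0],"hand": 30}
    - {"translation": [0.05,0,0],"turn": [0,0,0],"hand": 30}

```text
time: 13.0
tool_pos: [0.502, 0.0876, 0.0322]
tcp_rot: [-0.014, 1.0, -0.001, -0.007]
contact_force: [-13.8, 3.9, -2.5]
width: 0.0356
finger_force: 60.7
```

Request:
apply_moves:
  targets:
    - {"translation": [0.01,0,0],"turn": [0,0,0],"hand": 30}
    - {"translation": [0.02,0,0],"turn": [0,0,0],"hand": 30}
    - {"translation": [0.02,0,0],"turn": [0,0,0],"hand": 30}

```text
time: 13.25
tool_pos: [0.5025, 0.0878, 0.0322]
tcp_rot: [-0.014, 1.0, -0.001, -0.007]
contact_force: [-14.1, 4.8, -1.9]
width: 0.0352
finger_force: 60.8
```

Request:
apply_moves:
  targets:
    - {"translation": [-0.3,0,0],"turn": [0,0,0],"hand": 30}
    - {"translation": [-0.6,0,0],"turn": [0,0,0],"hand": 30}
    - {"translation": [-0.7,-0.5,0],"turn": [0,0,0],"hand": 30}
    - {"translation": [-0.7,-1.5,0],"turn": [0,0,0],"hand": 30}
    - {"translation": [-0.7,-2.5,0],"turn": [0,0,0],"hand": 30}
    - {"translation": [-0.7,-3.5,0],"turn": [0,0,0],"hand": 30}
    - {"translation": [-0.65,-3.95,0],"turn": [0,0,0],"hand": 30}
    - {"translation": [-0.5,-3.95,0],"turn": [0,0,0],"hand": 30}
    - {"translation": [-0.45,-3.95,0],"turn": [0,0,0],"hand": 30}
    - {"translation": [-0.4,-3.95,0],"turn": [0,0,0],"hand": 30}
    - {"translation": [-0.37,-3.95,0],"turn": [0,0,0],"hand": 30}
    - {"translation": [-0.37,-3.95,0],"turn": [0,0,0],"hand": 30}

```text
time: 14.25
tool_pos: [0.4994, -0.0301, 0.0346]
tcp_rot: [-0.014, 1.0, 0.0, 0.0]
contact_force: [-0.2, 0.7, -2.4]
width: 0.0351
finger_force: 60.8
```

```bash
python3 tr.py b
```

```text
[ 0.4994 -0.0301  0.0346] [-0.2072  0.6539 -2.4221]
tray_left side 0.87 [256.9 279.3] [0.5989 0.1058 0.028 ]
tray_left scene 0.69 [263.5 354.5] [0.6093 0.0987 0.028 ]
tray_right side 0.59 [226.3 299.2] [ 0.5974 -0.0264  0.028 ]
tray_right scene 0.68 [263.2 353.5] [0.6071 0.0979 0.028 ]
mallet scene 0.65 [266.8 276.2] [ 0.4914 -0.0224  0.018 ]
```

Request:
apply_moves:
  targets:
    - {"translation": [0.03,0,0],"turn": [0,0,0],"hand": 30}
    - {"translation": [0.05,0,0],"turn": [0,0,0],"hand": 30}
    - {"translation": [0.05,0,0],"turn": [0,0,0],"hand": 30}

```text
time: 14.9
tool_pos: [0.5007, -0.0315, 0.0345]
tcp_rot: [-0.013, 1.0, 0.0, 0.0]
contact_force: [-0.5, -0.0, -2.8]
width: 0.0349
finger_force: 60.8
```

Request:
apply_moves:
  targets:
    - {"translation": [0.03,0,0],"turn": [0,0,0],"hand": 30}
    - {"translation": [0.05,0,0],"turn": [0,0,0],"hand": 30}
    - {"translation": [0.05,0,0],"turn": [0,0,0],"hand": 30}

```text
time: 15.15
tool_pos: [0.5011, -0.0315, 0.0342]
tcp_rot: [-0.013, 1.0, -0.0, -0.001]
contact_force: [-1.5, 0.6, -1.5]
width: 0.0351
finger_force: 60.9
```

Request:
apply_moves:
  targets:
    - {"translation": [0.025,0,0],"turn": [0,0,0],"hand": 30}
    - {"translation": [0.05,0,0],"turn": [0,0,0],"hand": 30}
    - {"translation": [0.075,0,0],"turn": [0,0,0],"hand": 30}
    - {"translation": [0.1,0,0],"turn": [0,0,0],"hand": 30}
    - {"translation": [0.1,0,0],"turn": [0,0,0],"hand": 30}

```text
time: 15.57
tool_pos: [0.5012, -0.0316, 0.0337]
tcp_rot: [-0.013, 1.0, -0.0, -0.004]
contact_force: [-8.3, 0.4, 1.9]
width: 0.0355
finger_force: 61.4
```

Request:
apply_moves:
  targets:
    - {"translation": [0.025,0,0],"turn": [0,0,0],"hand": 30}
    - {"translation": [0.05,0,0],"turn": [0,0,0],"hand": 30}
    - {"translation": [0.05,0,0],"turn": [0,0,0],"hand": 30}

```text
time: 15.82
tool_pos: [0.5015, -0.0318, 0.0335]
tcp_rot: [-0.013, 1.0, -0.001, -0.005]
contact_force: [-11.2, 0.2, 4.2]
width: 0.035
finger_force: 61.6
```

Request:
apply_moves:
  targets:
    - {"translation": [0.025,0,0],"turn": [0,0,0],"hand": 30}
    - {"translation": [0.05,0,0],"turn": [0,0,0],"hand": 30}
    - {"translation": [0.05,0,0],"turn": [0,0,0],"hand": 30}

```text
time: 16.07
tool_pos: [0.5023, -0.0321, 0.0333]
tcp_rot: [-0.013, 1.0, -0.001, -0.006]
contact_force: [-11.7, -1.1, 4.3]
width: 0.0352
finger_force: 61.7
```

Request:
apply_moves:
  targets:
    - {"translation": [0.025,0,0.02],"turn": [0,0,0],"hand": 30}
    - {"translation": [0.05,0,0.03],"turn": [0,0,0],"hand": 30}
    - {"translation": [0.075,0,0.03],"turn": [0,0,0],"hand": 30}
    - {"translation": [0.1,0,0.03],"turn": [0,0,0],"hand": 30}
    - {"translation": [0.1,0,0.03],"turn": [0,0,0],"hand": 30}

```text
time: 16.48
tool_pos: [0.5041, -0.0327, 0.0336]
tcp_rot: [-0.013, 1.0, -0.001, -0.007]
contact_force: [-12.6, -1.4, 2.6]
width: 0.0351
finger_force: 61.3
```

Request:
apply_moves:
  targets:
    - {"translation": [0.025,0,0],"turn": [0,0,0],"hand": 30}
    - {"translation": [0.05,0,0],"turn": [0,0,0],"hand": 30}
    - {"translation": [0.05,0,0],"turn": [0,0,0],"hand": 30}

```text
time: 16.73
tool_pos: [0.5054, -0.0332, 0.0336]
tcp_rot: [-0.012, 1.0, -0.002, -0.007]
contact_force: [-13.4, -2.5, 2.3]
width: 0.0352
finger_force: 61.4
```

Request:
apply_moves:
  targets:
    - {"translation": [0.025,0,0],"turn": [0,0,0],"hand": 30}
    - {"translation": [0.05,0,0],"turn": [0,0,0],"hand": 30}
    - {"translation": [0.05,0,0],"turn": [0,0,0],"hand": 30}

```text
time: 16.98
tool_pos: [0.5063, -0.0335, 0.0336]
tcp_rot: [-0.012, 1.0, -0.002, -0.008]
contact_force: [-14.6, -2.0, 5.1]
width: 0.0349
finger_force: 61.7
```

Request:
apply_moves:
  targets:
    - {"translation": [-0.3,0,0],"turn": [0,0,0],"hand": 30}
    - {"translation": [-0.6,0,0],"turn": [0,0,0],"hand": 30}
    - {"translation": [-0.75,0.5,0],"turn": [0,0,0],"hand": 30}
    - {"translation": [-0.75,1.5,0],"turn": [0,0,0],"hand": 30}
    - {"translation": [-0.75,2.5,0],"turn": [0,0,0],"hand": 30}
    - {"translation": [-0.75,3.5,0],"turn": [0,0,0],"hand": 30}
    - {"translation": [-0.7,3.95,0],"turn": [0,0,0],"hand": 30}
    - {"translation": [-0.6,3.95,0],"turn": [0,0,0],"hand": 30}
    - {"translation": [-0.5,3.95,0],"turn": [0,0,0],"hand": 30}
    - {"translation": [-0.44,3.95,0],"turn": [0,0,0],"hand": 30}
    - {"translation": [-0.42,3.95,0],"turn": [0,0,0],"hand": 30}
    - {"translation": [-0.42,3.95,0],"turn": [0,0,0],"hand": 30}

```text
time: 17.98
tool_pos: [0.5017, 0.0856, 0.0353]
tcp_rot: [-0.012, 1.0, -0.0, 0.0]
contact_force: [-0.3, -0.1, -2.4]
width: 0.035
finger_force: 60.8
```

Request:
apply_moves:
  targets:
    - {"translation": [0.03,0,0],"turn": [0,0,0],"hand": 30}
    - {"translation": [0.06,0,0],"turn": [0,0,0],"hand": 30}
    - {"translation": [0.08,0,0],"turn": [0,0,0],"hand": 30}
    - {"translation": [0.08,0,0],"turn": [0,0,0],"hand": 30}

```text
time: 18.32
tool_pos: [0.503, 0.0865, 0.0351]
tcp_rot: [-0.013, 1.0, -0.0, -0.001]
contact_force: [0.1, -0.7, -2.5]
width: 0.0352
finger_force: 60.9
```

Request:
apply_moves:
  targets:
    - {"translation": [0.025,0,0],"turn": [0,0,0],"hand": 30}
    - {"translation": [0.05,0,0],"turn": [0,0,0],"hand": 30}
    - {"translation": [0.075,0,0],"turn": [0,0,0],"hand": 30}
    - {"translation": [0.075,0,0],"turn": [0,0,0],"hand": 30}

```text
time: 18.65
tool_pos: [0.5031, 0.0865, 0.0347]
tcp_rot: [-0.013, 1.0, -0.001, -0.003]
contact_force: [-7.6, -0.9, 1.4]
width: 0.0358
finger_force: 61.3
```

Request:
apply_moves:
  targets:
    - {"translation": [0.025,0,0],"turn": [0,0,0],"hand": 30}
    - {"translation": [0.05,0,0],"turn": [0,0,0],"hand": 30}
    - {"translation": [0.05,0,0],"turn": [0,0,0],"hand": 30}

```text
time: 18.9
tool_pos: [0.5032, 0.0866, 0.0345]
tcp_rot: [-0.013, 1.0, -0.001, -0.004]
contact_force: [-10.1, -0.6, 2.7]
width: 0.0349
finger_force: 61.5
```

Request:
apply_moves:
  targets:
    - {"translation": [0.025,0,0],"turn": [0,0,0],"hand": 30}
    - {"translation": [0.05,0,0],"turn": [0,0,0],"hand": 30}
    - {"translation": [0.075,0,0.01],"turn": [0,0,0],"hand": 30}
    - {"translation": [0.1,0,0.02],"turn": [0,0,0],"hand": 30}
    - {"translation": [0.1,0,0.02],"turn": [0,0,0],"hand": 30}

```text
time: 19.32
tool_pos: [0.5046, 0.087, 0.0347]
tcp_rot: [-0.014, 1.0, -0.001, -0.006]
contact_force: [-11.9, -0.0, 3.5]
width: 0.0352
finger_force: 61.5
```

Request:
apply_moves:
  targets:
    - {"translation": [0.025,0,0],"turn": [0,0,0],"hand": 30}
    - {"translation": [0.05,0,0],"turn": [0,0,0],"hand": 30}
    - {"translation": [0.06,0,0],"turn": [0,0,0],"hand": 30}
    - {"translation": [0.06,0,0],"turn": [0,0,0],"hand": 30}

```text
time: 19.65
tool_pos: [0.5062, 0.0875, 0.0347]
tcp_rot: [-0.014, 1.0, -0.001, -0.006]
contact_force: [-12.5, 1.6, 3.5]
width: 0.0353
finger_force: 61.5
```

Request:
apply_moves:
  targets:
    - {"translation": [0.025,0,0],"turn": [0,0,0],"hand": 30}
    - {"translation": [0.05,0,0],"turn": [0,0,0],"hand": 30}
    - {"translation": [0.06,0,0],"turn": [0,0,0],"hand": 30}
    - {"translation": [0.06,0,0],"turn": [0,0,0],"hand": 30}

```text
time: 19.98
tool_pos: [0.5079, 0.0881, 0.0347]
tcp_rot: [-0.014, 1.0, -0.001, -0.006]
contact_force: [-12.7, 2.0, 3.2]
width: 0.0354
finger_force: 61.6
```

Request:
apply_moves:
  targets:
    - {"translation": [0.02,0,0],"turn": [0,0,0],"hand": 30}
    - {"translation": [0.03,0,0],"turn": [0,0,0],"hand": 30}
    - {"translation": [0.03,0,0],"turn": [0,0,0],"hand": 30}

```text
time: 20.23
tool_pos: [0.5087, 0.0884, 0.0347]
tcp_rot: [-0.014, 1.0, -0.0, -0.006]
contact_force: [-13.7, 3.1, 2.9]
width: 0.0352
finger_force: 61.6
```

Request:
apply_moves:
  targets:
    - {"translation": [-0.3,0,0],"turn": [0,0,0],"hand": 30}
    - {"translation": [-0.55,0,0],"turn": [0,0,0],"hand": 30}
    - {"translation": [-0.65,-0.5,0],"turn": [0,0,0],"hand": 30}
    - {"translation": [-0.65,-1.5,0],"turn": [0,0,0],"hand": 30}
    - {"translation": [-0.65,-2.5,0],"turn": [0,0,0],"hand": 30}
    - {"translation": [-0.65,-3.5,0],"turn": [0,0,0],"hand": 30}
    - {"translation": [-0.6,-3.95,0],"turn": [0,0,0],"hand": 30}
    - {"translation": [-0.5,-3.95,0],"turn": [0,0,0],"hand": 30}
    - {"translation": [-0.4,-3.95,0],"turn": [0,0,0],"hand": 30}
    - {"translation": [-0.35,-3.95,0],"turn": [0,0,0],"hand": 30}
    - {"translation": [-0.32,-3.95,0],"turn": [0,0,0],"hand": 30}
    - {"translation": [-0.32,-3.95,0],"turn": [0,0,0],"hand": 30}

```text
time: 21.23
tool_pos: [0.5059, -0.03, 0.0361]
tcp_rot: [-0.014, 1.0, 0.0, 0.0]
contact_force: [0.9, -0.2, -3.2]
width: 0.0349
finger_force: 60.8
```

Request:
apply_moves:
  targets:
    - {"translation": [0.03,0,0],"turn": [0,0,0],"hand": 30}
    - {"translation": [0.06,0,0],"turn": [0,0,0],"hand": 30}
    - {"translation": [0.08,0,0],"turn": [0,0,0],"hand": 30}
    - {"translation": [0.08,0,0],"turn": [0,0,0],"hand": 30}

```text
time: 21.57
tool_pos: [0.507, -0.0309, 0.0357]
tcp_rot: [-0.013, 1.0, 0.0, -0.001]
contact_force: [-1.6, 1.7, -2.2]
width: 0.0352
finger_force: 60.9
```

Request:
apply_moves:
  targets:
    - {"translation": [0.025,0,0],"turn": [0,0,0],"hand": 30}
    - {"translation": [0.05,0,0],"turn": [0,0,0],"hand": 30}
    - {"translation": [0.075,0,0],"turn": [0,0,0],"hand": 30}
    - {"translation": [0.1,0,0],"turn": [0,0,0],"hand": 30}
    - {"translation": [0.1,0,0],"turn": [0,0,0],"hand": 30}

```text
time: 21.98
tool_pos: [0.507, -0.0313, 0.0351]
tcp_rot: [-0.013, 1.0, -0.0, -0.004]
contact_force: [-7.7, 1.7, 1.9]
width: 0.0354
finger_force: 61.4
```

Request:
apply_moves:
  targets:
    - {"translation": [0.025,0,0],"turn": [0,0,0],"hand": 30}
    - {"translation": [0.05,0,0],"turn": [0,0,0],"hand": 30}
    - {"translation": [0.05,0,0],"turn": [0,0,0],"hand": 30}

```text
time: 22.23
tool_pos: [0.5073, -0.0314, 0.0349]
tcp_rot: [-0.013, 1.0, -0.001, -0.005]
contact_force: [-10.7, 1.8, 3.4]
width: 0.0355
finger_force: 61.6
```

Request:
apply_moves:
  targets:
    - {"translation": [0.025,0,0],"turn": [0,0,0],"hand": 30}
    - {"translation": [0.05,0,0],"turn": [0,0,0],"hand": 30}
    - {"translation": [0.075,0,0.01],"turn": [0,0,0],"hand": 30}
    - {"translation": [0.1,0,0.02],"turn": [0,0,0],"hand": 30}
    - {"translation": [0.1,0,0.02],"turn": [0,0,0],"hand": 30}

```text
time: 22.65
tool_pos: [0.5087, -0.0319, 0.0349]
tcp_rot: [-0.013, 1.0, -0.001, -0.007]
contact_force: [-11.5, 0.2, 1.6]
width: 0.0352
finger_force: 61.5
```

Request:
apply_moves:
  targets:
    - {"translation": [0.025,0,0],"turn": [0,0,0],"hand": 30}
    - {"translation": [0.05,0,0],"turn": [0,0,0],"hand": 30}
    - {"translation": [0.06,0,0],"turn": [0,0,0],"hand": 30}
    - {"translation": [0.06,0,0],"turn": [0,0,0],"hand": 30}

```text
time: 22.98
tool_pos: [0.5104, -0.0325, 0.0349]
tcp_rot: [-0.013, 1.0, -0.001, -0.007]
contact_force: [-11.8, -0.6, 2.6]
width: 0.0352
finger_force: 61.4
```

Request:
apply_moves:
  targets:
    - {"translation": [0.025,0,0],"turn": [0,0,0],"hand": 30}
    - {"translation": [0.05,0,0],"turn": [0,0,0],"hand": 30}
    - {"translation": [0.05,0,0],"turn": [0,0,0],"hand": 30}

```text
time: 23.23
tool_pos: [0.512, -0.033, 0.0349]
tcp_rot: [-0.012, 1.0, -0.001, -0.007]
contact_force: [-13.1, -0.7, 2.5]
width: 0.0349
finger_force: 61.5
```

Request:
apply_moves:
  targets:
    - {"translation": [0.025,0,0],"turn": [0,0,0],"hand": 30}
    - {"translation": [0.04,0,0],"turn": [0,0,0],"hand": 30}
    - {"translation": [0.04,0,0],"turn": [0,0,0],"hand": 30}

```text
time: 23.48
tool_pos: [0.5128, -0.0333, 0.0349]
tcp_rot: [-0.012, 1.0, -0.002, -0.007]
contact_force: [-13.4, -1.8, 3.0]
width: 0.0354
finger_force: 61.5
```

Request:
apply_moves:
  targets:
    - {"translation": [-0.3,0,0],"turn": [0,0,0],"hand": 30}
    - {"translation": [-0.6,0,0],"turn": [0,0,0],"hand": 30}
    - {"translation": [-0.75,0.5,0],"turn": [0,0,0],"hand": 30}
    - {"translation": [-0.75,1.5,0],"turn": [0,0,0],"hand": 30}
    - {"translation": [-0.75,2.5,0],"turn": [0,0,0],"hand": 30}
    - {"translation": [-0.75,3.5,0],"turn": [0,0,0],"hand": 30}
    - {"translation": [-0.7,3.9,0],"turn": [0,0,0],"hand": 30}
    - {"translation": [-0.6,3.9,0],"turn": [0,0,0],"hand": 30}
    - {"translation": [-0.5,3.9,0],"turn": [0,0,0],"hand": 30}
    - {"translation": [-0.42,3.9,0],"turn": [0,0,0],"hand": 30}
    - {"translation": [-0.4,3.9,0],"turn": [0,0,0],"hand": 30}
    - {"translation": [-0.4,3.9,0],"turn": [0,0,0],"hand": 30}

```text
time: 24.48
tool_pos: [0.5082, 0.0839, 0.0364]
tcp_rot: [-0.012, 1.0, -0.0, 0.0]
contact_force: [-0.6, 0.8, -3.2]
width: 0.0354
finger_force: 60.8
```

Request:
apply_moves:
  targets:
    - {"translation": [0.03,0,0],"turn": [0,0,0],"hand": 30}
    - {"translation": [0.06,0,0],"turn": [0,0,0],"hand": 30}
    - {"translation": [0.08,0,0],"turn": [0,0,0],"hand": 30}
    - {"translation": [0.08,0,0],"turn": [0,0,0],"hand": 30}

```text
time: 24.82
tool_pos: [0.5094, 0.0849, 0.0363]
tcp_rot: [-0.013, 1.0, -0.0, -0.001]
contact_force: [-1.5, -0.5, -2.3]
width: 0.0354
finger_force: 60.9
```

Request:
apply_moves:
  targets:
    - {"translation": [0.025,0,0],"turn": [0,0,0],"hand": 30}
    - {"translation": [0.05,0,0],"turn": [0,0,0],"hand": 30}
    - {"translation": [0.075,0,0],"turn": [0,0,0],"hand": 30}
    - {"translation": [0.1,0,0],"turn": [0,0,0],"hand": 30}
    - {"translation": [0.1,0,0],"turn": [0,0,0],"hand": 30}

```text
time: 25.23
tool_pos: [0.5095, 0.085, 0.0358]
tcp_rot: [-0.013, 1.0, -0.001, -0.004]
contact_force: [-9.0, -1.8, 1.9]
width: 0.0353
finger_force: 61.4
```

Request:
apply_moves:
  targets:
    - {"translation": [0.025,0,0],"turn": [0,0,0],"hand": 30}
    - {"translation": [0.05,0,0],"turn": [0,0,0],"hand": 30}
    - {"translation": [0.06,0,0],"turn": [0,0,0],"hand": 30}
    - {"translation": [0.06,0,0],"turn": [0,0,0],"hand": 30}

```text
time: 25.57
tool_pos: [0.5097, 0.0851, 0.0356]
tcp_rot: [-0.013, 1.0, -0.001, -0.005]
contact_force: [-11.0, -0.7, 4.2]
width: 0.0353
finger_force: 61.7
```

Request:
apply_moves:
  targets:
    - {"translation": [0.025,0,0],"turn": [0,0,0],"hand": 30}
    - {"translation": [0.05,0,0.01],"turn": [0,0,0],"hand": 30}
    - {"translation": [0.075,0,0.02],"turn": [0,0,0],"hand": 30}
    - {"translation": [0.1,0,0.02],"turn": [0,0,0],"hand": 30}
    - {"translation": [0.1,0,0.02],"turn": [0,0,0],"hand": 30}

```text
time: 25.98
tool_pos: [0.5119, 0.0858, 0.0357]
tcp_rot: [-0.014, 1.0, -0.001, -0.006]
contact_force: [-11.8, 1.3, 1.4]
width: 0.0355
finger_force: 61.4
```

Request:
apply_moves:
  targets:
    - {"translation": [0.025,0,0],"turn": [0,0,0],"hand": 30}
    - {"translation": [0.05,0,0],"turn": [0,0,0],"hand": 30}
    - {"translation": [0.05,0,0],"turn": [0,0,0],"hand": 30}

```text
time: 26.23
tool_pos: [0.5135, 0.0864, 0.0357]
tcp_rot: [-0.014, 1.0, -0.001, -0.006]
contact_force: [-11.7, 0.9, 1.4]
width: 0.0349
finger_force: 61.4
```

Request:
apply_moves:
  targets:
    - {"translation": [0.025,0,0],"turn": [0,0,0],"hand": 30}
    - {"translation": [0.05,0,0],"turn": [0,0,0],"hand": 30}
    - {"translation": [0.05,0,0],"turn": [0,0,0],"hand": 30}

```text
time: 26.48
tool_pos: [0.516, 0.0867, 0.0358]
tcp_rot: [-0.014, 1.0, -0.0, -0.005]
contact_force: [-8.9, 3.4, -2.5]
width: 0.0354
finger_force: 60.8
```

Request:
apply_moves:
  targets:
    - {"translation": [-0.3,0,0],"turn": [0,0,0],"hand": 30}
    - {"translation": [-0.55,0,0],"turn": [0,0,0],"hand": 30}
    - {"translation": [-0.65,-0.5,0],"turn": [0,0,0],"hand": 30}
    - {"translation": [-0.65,-1.5,0],"turn": [0,0,0],"hand": 30}
    - {"translation": [-0.65,-2.5,0],"turn": [0,0,0],"hand": 30}
    - {"translation": [-0.65,-3.5,0],"turn": [0,0,0],"hand": 30}
    - {"translation": [-0.6,-3.85,0],"turn": [0,0,0],"hand": 30}
    - {"translation": [-0.5,-3.85,0],"turn": [0,0,0],"hand": 30}
    - {"translation": [-0.4,-3.85,0],"turn": [0,0,0],"hand": 30}
    - {"translation": [-0.34,-3.85,0],"turn": [0,0,0],"hand": 30}
    - {"translation": [-0.31,-3.85,0],"turn": [0,0,0],"hand": 30}
    - {"translation": [-0.31,-3.85,0],"turn": [0,0,0],"hand": 30}

```text
time: 27.48
tool_pos: [0.5122, -0.0284, 0.0373]
tcp_rot: [-0.014, 1.0, 0.0, 0.0]
contact_force: [0.2, 0.5, -2.1]
width: 0.0354
finger_force: 60.9
```

Request:
apply_moves:
  targets:
    - {"translation": [0.03,0,0],"turn": [0,0,0],"hand": 30}
    - {"translation": [0.06,0,0],"turn": [0,0,0],"hand": 30}
    - {"translation": [0.08,0,0],"turn": [0,0,0],"hand": 30}
    - {"translation": [0.08,0,0],"turn": [0,0,0],"hand": 30}

```text
time: 27.82
tool_pos: [0.5142, -0.0297, 0.0371]
tcp_rot: [-0.013, 1.0, 0.0, 0.0]
contact_force: [-0.8, 0.3, -3.2]
width: 0.0354
finger_force: 60.9
```

Request:
apply_moves:
  targets:
    - {"translation": [0.025,0,0],"turn": [0,0,0],"hand": 30}
    - {"translation": [0.05,0,0],"turn": [0,0,0],"hand": 30}
    - {"translation": [0.075,0,0],"turn": [0,0,0],"hand": 30}
    - {"translation": [0.1,0,0],"turn": [0,0,0],"hand": 30}
    - {"translation": [0.1,0,0],"turn": [0,0,0],"hand": 30}

```text
time: 28.23
tool_pos: [0.5176, -0.03, 0.0372]
tcp_rot: [-0.013, 1.0, 0.0, 0.0]
contact_force: [-0.5, 0.3, -2.5]
width: 0.0353
finger_force: 61.0
```

Request:
apply_moves:
  targets:
    - {"translation": [0.025,0,0],"turn": [0,0,0],"hand": 30}
    - {"translation": [0.05,0,0],"turn": [0,0,0],"hand": 30}
    - {"translation": [0.05,0,0],"turn": [0,0,0],"hand": 30}

```text
time: 28.48
tool_pos: [0.5191, -0.03, 0.0372]
tcp_rot: [-0.013, 1.0, 0.0, 0.0]
contact_force: [0.2, -0.5, -2.8]
width: 0.0357
finger_force: 61.0
```

```bash
python3 tr.py c; python3 -c "
import cv2,numpy as np
cv2.imwrite('pics/cc.png',np.hstack([cv2.resize(cv2.imread('pics/cside.png')[190:290,230:340],(396,360)),cv2.resize(cv2.imread('pics/cscene.png')[225:345,260:400],(400,360))]))"
```

```text
[ 0.5191 -0.03    0.0372] [ 0.2218 -0.5361 -2.7938]
tray_left side 0.88 [255.8 272.8] [0.6159 0.1075 0.028 ]
tray_left scene 0.61 [266.3 356. ] [0.6173 0.0946 0.028 ]
tray_right side 0.8 [224.1 294.9] [ 0.612  -0.0315  0.028 ]
tray_right scene 0.61 [301.5 307.5] [ 0.6179 -0.0477  0.028 ]
mallet side 0.56 [235.2 327.4] [ 0.5168 -0.0275  0.018 ]
mallet scene 0.76 [271.6 280.7] [ 0.5095 -0.0251  0.018 ]
```

View pics/cc.png

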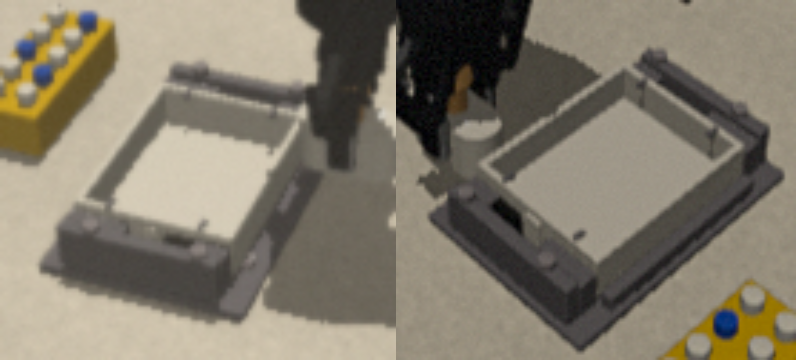

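The tray has moved well forward with both ribs out past the gaskets (scene-crop rib at (540,225)). I'll take the left end a bit further for margin.

Request:
apply_moves:
  targets:
    - {"translation": [-0.25,0,0],"turn": [0,0,0],"hand": 30}
    - {"translation": [-0.5,0,0],"turn": [0,0,0],"hand": 30}
    - {"translation": [-0.5,1,0],"turn": [0,0,0],"hand": 30}
    - {"translation": [-0.5,2,0],"turn": [0,0,0],"hand": 30}
    - {"translation": [-0.5,3,0],"turn": [0,0,0],"hand": 30}
    - {"translation": [-0.5,3.7,0],"turn": [0,0,0],"hand": 30}
    - {"translation": [-0.35,3.7,0],"turn": [0,0,0],"hand": 30}
    - {"translation": [-0.25,3.7,0],"turn": [0,0,0],"hand": 30}
    - {"translation": [-0.2,3.7,0],"turn": [0,0,0],"hand": 30}
    - {"translation": [-0.16,3.7,0],"turn": [0,0,0],"hand": 30}
    - {"translation": [-0.13,3.7,0],"turn": [0,0,0],"hand": 30}
    - {"translation": [-0.1,3.7,0],"turn": [0,0,0],"hand": 30}
    - {"translation": [-0.1,3.7,0],"turn": [0,0,0],"hand": 30}

```text
time: 29.97
tool_pos: [0.5157, 0.0802, 0.0371]
tcp_rot: [-0.012, 1.0, -0.0, -0.0]
contact_force: [-0.5, 0.2, -2.3]
width: 0.0352
finger_force: 61.0
```

Request:
apply_moves:
  targets:
    - {"translation": [0.025,0,0],"turn": [0,0,0],"hand": 30}
    - {"translation": [0.05,0,0],"turn": [0,0,0],"hand": 30}
    - {"translation": [0.075,0,0],"turn": [0,0,0],"hand": 30}
    - {"translation": [0.075,0,0],"turn": [0,0,0],"hand": 30}

```text
time: 30.3
tool_pos: [0.518, 0.0811, 0.0372]
tcp_rot: [-0.013, 1.0, 0.0, 0.0]
contact_force: [0.6, -0.6, -2.6]
width: 0.0353
finger_force: 61.0
```

Request:
apply_moves:
  targets:
    - {"translation": [0.02,0,0],"turn": [0,0,0],"hand": 30}
    - {"translation": [0.04,0,0],"turn": [0,0,0],"hand": 30}
    - {"translation": [0.04,0,0],"turn": [0,0,0],"hand": 30}

```text
time: 30.55
tool_pos: [0.5192, 0.0811, 0.0371]
tcp_rot: [-0.013, 1.0, 0.0, 0.0]
contact_force: [-1.0, -0.6, -3.0]
width: 0.0354
finger_force: 61.0
```

Request:
apply_moves:
  targets:
    - {"translation": [-0.25,0,0],"turn": [0,0,0],"hand": 30}
    - {"translation": [-0.4,0,0],"turn": [0,0,0],"hand": 30}
    - {"translation": [-0.4,-1,0],"turn": [0,0,0],"hand": 30}
    - {"translation": [-0.4,-2,0],"turn": [0,0,0],"hand": 30}
    - {"translation": [-0.4,-3,0],"turn": [0,0,0],"hand": 30}
    - {"translation": [-0.3,-3.2,0],"turn": [0,0,0],"hand": 30}
    - {"translation": [-0.2,-3.2,0],"turn": [0,0,0],"hand": 30}
    - {"translation": [-0.15,-3.2,0],"turn": [0,0,0],"hand": 30}
    - {"translation": [-0.1,-3.2,0],"turn": [0,0,0],"hand": 30}
    - {"translation": [-0.06,-3.2,0],"turn": [0,0,0],"hand": 30}
    - {"translation": [-0.03,-3.2,0],"turn": [0,0,0],"hand": 30}
    - {"translation": [0,-3.2,0],"turn": [0,0,0],"hand": 30}
    - {"translation": [0.02,-3.2,0],"turn": [0,0,0],"hand": 30}
    - {"translation": [0.02,-3.2,0],"turn": [0,0,0],"hand": 30}

```text
time: 31.72
tool_pos: [0.5197, -0.0145, 0.0371]
tcp_rot: [-0.013, 1.0, 0.0, -0.0]
contact_force: [0.4, -0.1, -2.2]
width: 0.0355
finger_force: 61.2
```

Request:
apply_moves:
  targets:
    - {"translation": [-0.3,0,0],"turn": [0,0,0],"hand": 30}
    - {"translation": [-0.8,0,0],"turn": [0,0,0],"hand": 30}
    - {"translation": [-0.8,0,1],"turn": [0,0,0],"hand": 30}
    - {"translation": [-0.9,0.5,2.2],"turn": [0,0,0],"hand": 30}
    - {"translation": [-1,1.5,2.2],"turn": [0,0,0],"hand": 30}
    - {"translation": [-1.2,2.7,2.2],"turn": [0,0,0],"hand": 30}
    - {"translation": [-1.4,3.9,2.2],"turn": [0,0,0],"hand": 30}
    - {"translation": [-1.6,5.1,2.2],"turn": [0,0,0],"hand": 30}
    - {"translation": [-1.8,6.3,2.2],"turn": [0,0,0],"hand": 30}
    - {"translation": [-2,7.5,2.2],"turn": [0,0,0],"hand": 30}
    - {"translation": [-2.2,8.7,2.2],"turn": [0,0,0],"hand": 30}
    - {"translation": [-2.3,9.5,2.2],"turn": [0,0,0],"hand": 30}
    - {"translation": [-2.3,9.9,2.2],"turn": [0,0,0],"hand": 30}
    - {"translation": [-2.3,9.9,2.2],"turn": [0,0,0],"hand": 30}
    - {"translation": [-2.3,9.9,2.2],"turn": [0,0,0],"hand": 30}

```text
time: 32.97
tool_pos: [0.4502, 0.2811, 0.1028]
tcp_rot: [-0.013, 1.0, -0.001, -0.0]
contact_force: [0.5, -0.5, -3.0]
width: 0.0352
finger_force: 61.2
```

```bash
python3 tr.py d; python3 - <<'E'
import sys;sys.argv=["x","w4"]
exec(open("mm.py").read())
E
```

```text
[0.4502 0.2811 0.1028] [ 0.465  -0.4993 -2.9986]
tray_left side 0.91 [257.3 270.4] [0.6193 0.1147 0.028 ]
tray_left scene 0.75 [268.4 361.3] [0.6295 0.0979 0.028 ]
tray_right side 0.86 [223.9 292.3] [ 0.6191 -0.03    0.028 ]
tray_right scene 0.62 [300.9 309.8] [ 0.6199 -0.0434  0.028 ]
mallet side 0.96 [310.1 312.6] [0.4633 0.2332 0.018 ]
mallet scene 0.56 [179.4 357.5] [0.3821 0.361  0.018 ]
mallet 0.69 [310.1, 316.0] [0.4884 0.2812 0.005 ]
mallet 0.79 rect mm ((482.7664489746094, 282.0325927734375), (130.23583984375, 63.20808792114258), 1.5847779512405396) pix (252, 203, 131, 242)
mallet_mat 0.8 rect mm ((336.7012023925781, 400.4302673339844), (95.55306243896484, 41.99937057495117), 80.42716217041016) pix (462, 0, 178, 98)
mallet_mat 0.7 rect mm ((437.02978515625, 283.9371337890625), (99.45297241210938, 107.3284683227539), 88.57402038574219) pix (233, 121, 190, 190)
```

Request:
apply_moves:
  targets:
    - {"translation": [0,0.05,-0.6],"turn": [0,0,0],"hand": 30}
    - {"translation": [0,0.05,-1.3],"turn": [0,0,0],"hand": 30}
    - {"translation": [0,0.05,-2],"turn": [0,0,0],"hand": 30}
    - {"translation": [0,0.05,-2.4],"turn": [0,0,0],"hand": 30}
    - {"translation": [0,0.05,-2.6],"turn": [0,0,0],"hand": 30}
    - {"translation": [0,0.05,-2.65],"turn": [0,0,0],"hand": 30}
    - {"translation": [0,0.05,-2.65],"turn": [0,0,0],"hand": 30}

```text
time: 34.2
tool_pos: [0.4507, 0.2839, 0.0238]
tcp_rot: [-0.013, 1.0, 0.0, 0.0]
contact_force: [-0.5, -0.3, -2.7]
width: 0.0352
finger_force: 61.2
```

Request:
apply_moves:
  targets:
    - {"translation": [0,0,-0.03],"turn": [0,0,0],"hand": 30}
    - {"translation": [0,0,-0.05],"turn": [0,0,0],"hand": 30}
    - {"translation": [0,0,-0.05],"turn": [0,0,0],"hand": 30}

```text
time: 34.45
tool_pos: [0.4511, 0.2838, 0.0228]
tcp_rot: [-0.013, 1.0, 0.0, 0.001]
contact_force: [-0.3, 0.6, -2.1]
width: 0.0354
finger_force: 61.2
```

Request:
apply_moves:
  targets:
    - {"translation": [0,0,-0.03],"turn": [0,0,0],"hand": 30}
    - {"translation": [0,0,-0.05],"turn": [0,0,0],"hand": 30}
    - {"translation": [0,0,-0.05],"turn": [0,0,0],"hand": 30}

```text
time: 34.7
tool_pos: [0.4506, 0.2835, 0.0207]
tcp_rot: [-0.013, 1.0, 0.0, 0.0]
contact_force: [0.1, 0.1, -2.6]
width: 0.0353
finger_force: 61.2
```

Request:
apply_moves:
  targets:
    - {"translation": [0,0,-0.02],"turn": [0,0,0],"hand": 30}
    - {"translation": [0,0,-0.03],"turn": [0,0,0],"hand": 30}
    - {"translation": [0,0,-0.03],"turn": [0,0,0],"hand": 30}

```text
time: 34.95
tool_pos: [0.4507, 0.2835, 0.0204]
tcp_rot: [-0.013, 1.0, -0.0, 0.0]
contact_force: [-1.9, -1.5, 4.4]
width: 0.0354
finger_force: 62.3
```

Request:
apply_moves:
  targets:
    - {"translation": [0,0,-0.02],"turn": [0,0,0],"hand": 30}
    - {"translation": [0,0,-0.03],"turn": [0,0,0],"hand": 30}
    - {"translation": [0,0,-0.03],"turn": [0,0,0],"hand": 30}

```text
time: 35.2
tool_pos: [0.4507, 0.2835, 0.0204]
tcp_rot: [-0.013, 1.0, -0.0, 0.0]
contact_force: [-3.4, -3.1, 12.9]
width: 0.0353
finger_force: 63.4
```

Request:
apply_moves:
  targets:
    - {"translation": [0,0,0.04],"turn": [0,0,0],"hand": 30}
    - {"translation": [0,0,0.04],"turn": [0,0,0],"hand": 45}
    - {"translation": [0,0,0.04],"turn": [0,0,0],"hand": 60}
    - {"translation": [0,0,0.04],"turn": [0,0,0],"hand": 80}
    - {"translation": [0,0,0.04],"turn": [0,0,0],"hand": 80}
    - {"translation": [0,0,0.04],"turn": [0,0,0],"hand": 80}
    - {"translation": [0,0,0.04],"turn": [0,0,0],"hand": 80}
    - {"translation": [0,0,0.04],"turn": [0,0,0],"hand": 80}
    - {"translation": [0,0,0.5],"turn": [0,0,0],"hand": 80}
    - {"translation": [0,0,1.2],"turn": [0,0,0],"hand": 80}
    - {"translation": [0,0,2],"turn": [0,0,0],"hand": 80}
    - {"translation": [0,0,3],"turn": [0,0,0],"hand": 80}
    - {"translation": [0,0,4],"turn": [0,0,0],"hand": 80}
    - {"translation": [0,0,5],"turn": [0,0,0],"hand": 80}
    - {"translation": [0,0,6],"turn": [0,0,0],"hand": 80}
    - {"translation": [0,0,7],"turn": [0,0,0],"hand": 80}
    - {"translation": [0,0,7],"turn": [0,0,0],"hand": 80}
    - {"translation": [0,0,7],"turn": [0,0,0],"hand": 80}

```text
time: 36.7
tool_pos: [0.4513, 0.2841, 0.2306]
tcp_rot: [-0.013, 1.0, 0.001, 0.002]
contact_force: [0.6, -0.1, -0.8]
width: 0.08
finger_force: 0.0
```

```bash
python3 mm.py w5; python3 tr.py e; python3 - <<'E'
import cv2,numpy as np
a=cv2.imread('pics/eside.png')[190:360,220:380];b=cv2.imread('pics/w5.png')
cv2.imwrite('pics/ec.png',np.hstack([cv2.resize(a,(400,425)),cv2.resize(b[:,60:512],(400,425))]))
E
```

```text
mallet 0.67 [206.6, 317.6] [0.4491 0.2822 0.005 ]
mallet 0.96 rect mm ((445.6013488769531, 281.1101379394531), (81.5109634399414, 35.33806228637695), 2.3418962955474854) pix (293, 157, 48, 108)
mallet_mat 0.71 rect mm ((317.30950927734375, 423.406982421875), (140.5807647705078, 85.40846252441406), 80.28009033203125) pix (406, 0, 210, 117)
mallet_mat 0.56 rect mm ((444.5962219238281, 281.0933532714844), (100.00004577636719, 128.86669921875), 88.60012817382812) pix (256, 121, 126, 156)
[0.45   0.283  0.2274] [-0.1822 -0.7924 -0.4098]
tray_left side 0.69 [257.  272.1] [0.6157 0.1123 0.028 ]
tray_left scene 0.69 [269.1 362.3] [0.6324 0.0979 0.028 ]
tray_right side 0.68 [223.6 291.6] [ 0.6214 -0.0306  0.028 ]
tray_right scene 0.95 [299.5 309.7] [ 0.6171 -0.041   0.028 ]
mallet side 0.83 [337.  313.7] [0.4356 0.3018 0.018 ]
mallet scene 0.85 [204.5 359.7] [0.4646 0.278  0.018 ]
```

View pics/ec.png

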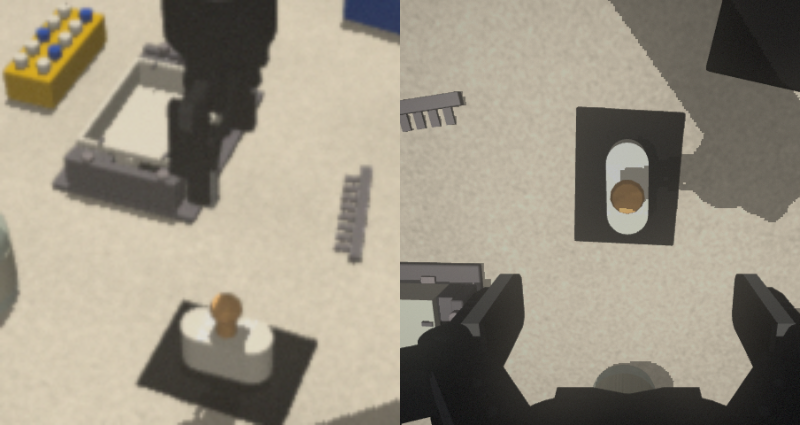

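The mallet stands upright, centred on the small mat (right crop (627,188)). The tray is forward and flat in the stand, and the comb has not moved.

```bash
python3 -c "
from plant import *
print(job_done())"
```

```text
the job is handed in; nothing more can be done
None
```

I handed the job in at about 37 s of the 67 s allowed; `job_done()` returned no verdict. Contact measurements put both tray ends about 18–20 mm forward (14.5 mm needed), the highest push reading was about 15 N along the stroke, and the mallet stands upright within a few mm of the small mat's centre.

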